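# Load a tube rack into a heater-shaker and close it up

## Robot

A 6-joint arm with a two-finger parallel gripper is mounted at the origin on a cart in front of the work surface, level with it; the furniture and walls round the work are solid. World frame = base frame: x ahead of the robot, y to its left, z up, the work surface at z = 0. Lengths are in m, angles in rad, forces in N, time in s.
With the tool pointing down it reaches from about 0.275 to 0.725 m from the base axis. Payload 15.9 kg.
Tool frame: the origin (TCP) lies at the very end of the fingers, on their centre line; the grasp point (between the pads) lies 19 mm behind it; z points along the fingers, y is the line along which they close (so a half turn about z gives the same grasp; the last joint's range is limited). The gripper opens to 85 mm and grips with 20 to 120 N. Pads are 22 mm wide; open, the fingers measure 114 mm over their backs; the gripper's body (76 mm by 85 mm) begins 54 mm behind the grasp point. The pads swing forward as they close: fully open they stand 13 mm farther back than shut.
Start: joints at [-1.334, 0.213, -0.034, 1.323, 0, 1.571], TCP at [0.117, -0.486, 0.231] pointing down, gripper open.
Joint ranges: [-2.98, 2.98], [-0.74, 1.72], [-1.14, 1.35], [-2.1, 2.04], [-1.57, 1.44], [-3.14, 3.14]. Speed limits (rad/s): [1.89, 1.89, 2.39, 2.57, 3.14, 3.14].

## Interface

Orientations are given as a 3x3 rotation matrix whose columns are the frame's x, y, z axes.
In Python, from rig import * gives the robot as it stands. The module is installed in compiled form; this text tells all that it offers.
- The arm moves only by the tool jog_arm, never from a script. Its arguments are lists of equal length, an entry for each row: "delta_rot": the turn, a rotation vector about the tool's x, y, z scaled (see below), a list of three; "slide": the shift along the tool's x, y, z scaled (see below), a list of three; "hand": the gripper command: -1 is shut, 1 is fully open, values between are in proportion. In form: {"delta_rot": [[wx, wy, wz], ...], "slide": [[tx, ty, tz], ...], "hand": [hand, ...]}. A call has 1 to 20 rows; each row is the pose to reach, as a shift and turn from the pose commanded when the call began, along the tool's axes at that moment; what a row does not reach only later rows make up. The controller multiplies each number of a shift by 0.1 m and each number of a turn by 30 degrees. A row lasts 1/10 s, in which the tool goes at most 50 mm and 8.59 degrees, less where a joint would pass 70% of its speed; a pose out of reach is approached as far as the arm can. A call with a number of a shift or a turn outside -1 to 1 is refused whole. A call with a gripper value outside its range is refused whole. The fingers move at their own pace and stop on an object; "grip_force" is the grip in N (left out, the last holds). Time passes only in rows, so rows that repeat a pose let the fingers close. It gives the time, the measured TCP pose, the force, the opening and the grip force at its end, in the units of the state.
- observe(): the state, without advancing time (a new reading comes with each control period).
- camera(name): name is "scene" or "top"; returns a dict with "color" (400x640x3 uint8, red, green, blue), "depth" (400x640 float32, m along the optical axis (not along the pixel's ray), 0 where there is no reading), "intrinsics" (3x3 intrinsics, pixels), "world_to_cam" (4x4, takes a point from world to camera coordinates). Camera axes: x right, y down, z forward; pixel columns grow to the right and rows downward; lengths in m; the calibration is good to about 2 mm. A picture is of the moment at which its call begins.
- sign_off(): hands the job in; it is judged then, once.
The state is a dict: "time": time; "joints": joint angles; "joint_vel": joint speeds; "effort": joint torques, N m; "tool_pos": TCP position; "tcp_rot": TCP orientation; "force": force on the tool from outside, world axes, zero at the start; "torque": the same for the moment, N m; "grip_width": opening from 0.0 (shut) to 1.0 (fully open); "grip_force": force on a finger pad.
Only numpy, scipy, OpenCV 4.12 (cv2) and the standard library are available. Lean on these libraries where they do the work, as an engineer would, in place of code of your own. Each camera call takes 0.05 s, during which the arm holds its last target. There are 200 camera calls.

## Task

Get the heater-shaker ready to run: set the white tube rack squarely on the metal bed between the bent locators, keeping the rack level, lower the hood gently over it until it is shut, then swing the hold-down clamp's handle all the way over to its stop so that it locks the hood down. Leave the other things on the bench where they are.

Things in the scene. Friction and masses are not known exactly. Their poses are not given: they have to be found in the camera images.
- heater: Low white bench instrument (heater-shaker), fixed; housing x -106 to +116, y -173 to +93 mm, grey deck 46 mm above the bench. Origin on the bench; x points from its front to its back, y to its left, z up. Aluminium bed in the deck (see bed), hood hinged at the back (axis along y through x 95, z 52 mm), clamp right of the bed (handle pivot axis along x, its middle at x -10, y -154, z 62 mm).
- bed (a point): Middle of the bed's top, at (15, 0, 48) mm of the heater, axes as the heater's. The rack stands here, its 126 mm length along x. Thin steel locators at its four corners, 13 mm high, flare outward 22 degrees: 2.5 mm off the rack at the foot, about 8 mm at the top; the middle 95 mm of the long sides is free for fingers.
- rack: White plastic tube rack, 46 (x) x 126 (y) x 35 (z) mm, with 12 capped sample tubes in it, caps up to 46 mm; about 0.2 kg. Origin in the middle of its underside, z up, long side along y; it may stand either way round. Side rails to grip across the 46 mm: 25 to 35 mm and 6 to 16 mm above its underside.
- hood (a joint): Angle of the hood, rad: 0 shut, 1.05 at its stop (60 degrees, no further). A stiff hinge holds it where it is left; 2 to 5 N at its front moves it. It starts nearly at the stop and overhangs the bed: its front lower edge is then some 145 mm above the deck, over the bed, so a hand coming straight down would hit it; come in slanted from the front.
- hood_front (a point): Point on the hood's outer top face, mid-width, 25 mm behind its front face: 150 mm forward of the hinge axis and 50 mm above it when shut (102 mm above the bench). z is the face's outward normal, -x points to the hood's front. The hood is a white shell 175 long, 150 wide, 55 mm high; a black ledge 80 mm wide juts 13 mm from its front. Press here to shut it.
- hood_hinge (a point): Point on the hood's hinge axis, in the middle; the axis is along y, and the hood opens by its front going up.
- clamp (a joint): Angle of the clamp's handle, rad: 0 open, leaning 65 degrees from vertical to the instrument's right (-y); 1.13 upright; 1.25 the linkage's dead centre; 1.31 its stop, where it stays locked. About 2 N at the grip turns it, 2 to 5 N near the end as the arm's rubber foot presses on the hood's steel ear. If the hood is not shut, the arm is in its way.
- clamp_grip (a point): Middle of the black rubber grip of the clamp's handle, on its axis, 85 mm from the pivot. The grip is 20 mm in diameter, from 50 to 110 mm from the pivot. The handle swings in the instrument's y-z plane: pads that close along the instrument's x can carry it round; a firm grip slips as it turns, so turn the hand with it or take it anew for the last bit.
- clamp_pivot (a point): Point on the pivot axis of the clamp's handle; the axis is along the instrument's x.
- timer: White square bench timer, 66 x 66 x 15 mm, a bystander; origin in the middle of its underside.
- petri: Two stacked petri dishes, 93 mm across, 31 mm high, a bystander; origin in the middle of the underside.
- small_box: Small closed box, 42 x 56 x 31 mm, a bystander; origin in the middle of its underside.

How it is judged:
On the way, in this order (a step that is already met when the one before it is completed fails the run):
1. the rack stands on the bed between the locators (z of rack in the frame of bed below 0.004 m and horizontal distance between rack and bed below 0.007 m and angle between the y axis of rack and the x axis of bed, either way round below 0.08 rad and angle between rack's own z axis and vertical below 0.05 rad and value of joint clamp below 0.5 rad), for 0.2 s.
2. the hood is lowered over it, clamp still open (value of joint hood below 0.1 rad and value of joint clamp below 0.5 rad), for 0.1 s.
At the end, for the whole second after the job is handed in: The rack stands on the bed within 7 mm of its middle, level and square within 0.08 rad; the hood is shut (joint below 0.02 rad) and the clamp's handle is past its dead centre (joint above 1.26 rad); everything at rest and let go (z of rack in the frame of bed below 0.004 m and horizontal distance between rack and bed below 0.007 m and angle between the y axis of rack and the x axis of bed, either way round below 0.08 rad and angle between rack's own z axis and vertical below 0.05 rad and value of joint hood below 0.02 rad and value of joint clamp above 1.26 rad and linear speed of rack below 0.02 m/s); the robot touches nothing.
It fails at once if the rack is tipped more than 40 degrees (angle between rack's own z axis and vertical above 0.7 rad).
It fails at once if the hood is slammed (over 3 rad/s, about 0.5 m/s at its front) (velocity of joint hood below -3 rad/s).
It fails at once if the timer, petri dishes or small box are pushed more than 30 mm (distance of any of timer, petri, small_box from where it was at the start of the episode above 0.03 m).
It also fails if it takes over 72 s, if anything falls off the work surface, if the arm or the gripper's body presses on something with over 40 N, if the wrist force passes 120 N, or if a joint passes its speed limit or range.

## Working session

There is one attempt and no reset: what is moved stays moved. The work goes in short steps, Python scripts to look and compute and a tool call to move; the robot and the scene stay as the last step left them, time stands still between calls to the robot, and variables do not carry over. Pictures are saved under pics/ and viewed, at most 10 in all, crops included, and the job is handed in when it is done.

Besides the shell and the picture viewer there is one more tool, called after "Emit:" as name(argument=value, ...), one argument or row to a line, values as JSON. jog_arm: Moves the arm, as the interface text tells. Shifts and turns lie within -1 to 1; 1 stands for 0.1 m of shift or 30 degrees of turn. Its arguments: {"type":"object","properties":{"delta_rot":{"type":"array"},"slide":{"type":"array"},"hand":{"type":"array"},"grip_force":{"type":"number"}},"required":["delta_rot","slide","hand"]}

```bash
mkdir -p pics
python3 - <<'E'
from rig import *
import cv2,numpy as np
for n in("scene","top"):
    c=camera(n); cv2.imwrite(f"pics/{n}0.png",c["color"][:,:,::-1]); np.savez(f"{n}0.npz",**c)
    print(n,c["intrinsics"].round(1).tolist(),c["world_to_cam"].round(3).tolist())
print(observe())
E
```

```text
scene [[409.9, 0.0, 312.4], [0.0, 409.9, 197.3], [0.0, 0.0, 1.0]] [[-0.841, -0.541, 0.009, 0.489], [-0.484, 0.744, -0.461, 0.269], [0.243, -0.392, -0.887, 0.983], [0.0, 0.0, 0.0, 1.0]]
top [[362.9, 0.0, 317.3], [0.0, 362.9, 199.3], [0.0, 0.0, 1.0]] [[0.016, -1.0, -0.006, 0.051], [-0.983, -0.015, -0.185, 0.549], [0.185, 0.008, -0.983, 0.965], [0.0, 0.0, 0.0, 1.0]]
{'time': 0.1, 'joints': array([-1.33404195e+00,  2.13339568e-01, -3.49578833e-02,  1.32350268e+00,
        3.19807930e-07,  1.57081016e+00]), 'joint_vel': array([-0.00056452, -0.00170621,  0.00142819,  0.00083569, -0.00165243,
       -0.00187886]), 'effort': array([-1.11245983e-03, -6.87245321e+01,  4.87808704e+01,  1.21070724e-02,
        1.09470295e-05, -9.67849587e-06]), 'tool_pos': array([ 0.11720572, -0.48576715,  0.23086461]), 'tcp_rot': array([[ 9.72107595e-01,  2.34535217e-01, -2.35131406e-04],
       [ 2.34535335e-01, -9.72107105e-01,  9.75882582e-04],
       [ 3.05922860e-07, -1.00380949e-03, -9.99999496e-01]]), 'force': array([-0.01251975,  0.26846534,  0.09370247]), 'torque': array([ 0.04152344, -0.01814185, -0.05824609]), 'grip_force': 0.0, 'grip_width': 1.0028698200123762}
```

View pics/scene0.png

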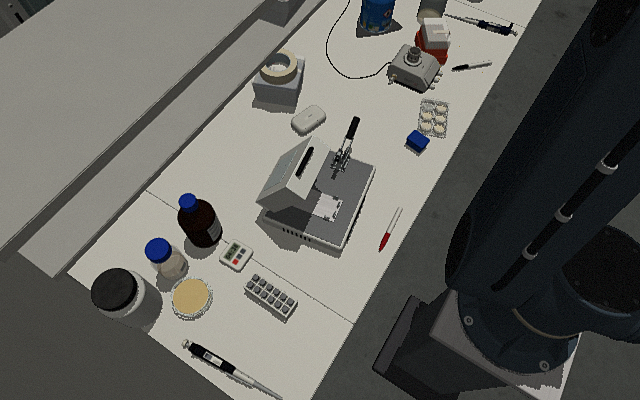

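View pics/top0.png

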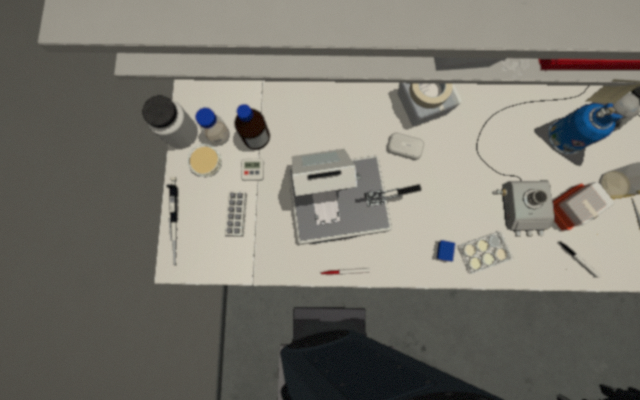

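The scene view shows the heater around (318,200) and the rack at (270,296). In the top view the heater is at (340,195), the rack at (236,214), the timer at (252,170) and the clamp handle at (405,190). Next I'll enlarge these areas.

Run:
```python
import cv2,numpy as np
a=cv2.imread("pics/scene0.png")[100:325,235:390]; b=cv2.imread("pics/top0.png")[140:260,215:435]
cv2.imwrite("pics/c1.png",cv2.resize(a[:150],None,fx=4,fy=4,interpolation=2)[:, :])
cv2.imwrite("pics/c2.png",cv2.resize(b,None,fx=3.6,fy=3.6,interpolation=2))
```

```text
(no output)
```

View pics/c1.png

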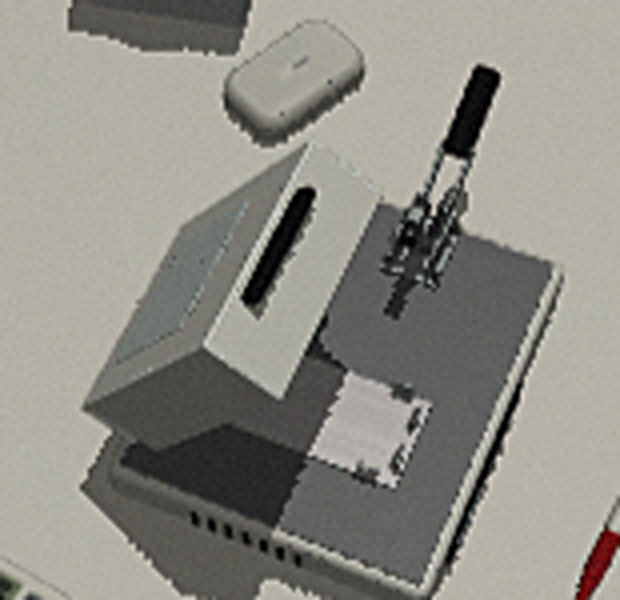

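View pics/c2.png

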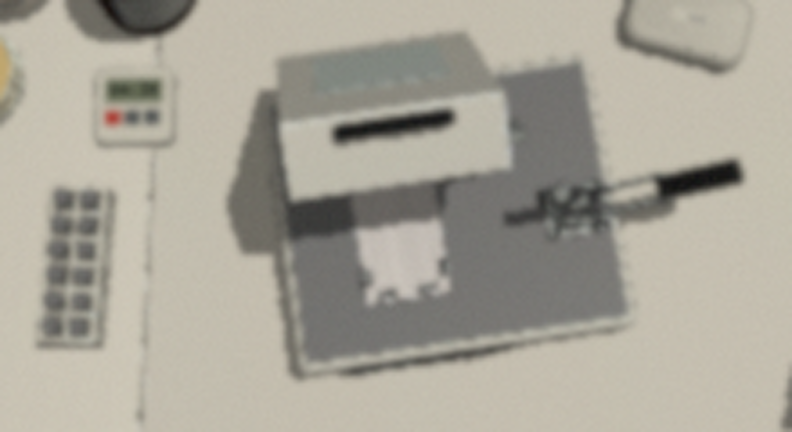

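The crops show the rack upright at top px ~(236,214). In the top crop the bed's front corners are at about (365,303) and (448,290), and the deck's corners are at (305,362), (630,320) and (580,65). The hood is open and the clamp grip runs from (660,187) to (740,170). Next I'll fit poses to the depth data.

```bash
cat > h.py <<'E'
import numpy as np,cv2
def cloud(c):
    K=c["intrinsics"];d=c["depth"];v,u=np.indices(d.shape)
    p=np.stack([(u-K[0,2])/K[0,0]*d,(v-K[1,2])/K[1,1]*d,d,np.ones_like(d)],-1)
    P=(p@np.linalg.inv(c["world_to_cam"]).T)[...,:3]; P[d==0]=np.nan; return P
def px(c,u,v,z):
    K=c["intrinsics"];T=np.linalg.inv(c["world_to_cam"]);r=T[:3,:3]@[(u-K[0,2])/K[0,0],(v-K[1,2])/K[1,1],1];o=T[:3,3]
    return (o+r*(z-o[2])/r[2]).round(4)
def proj(c,p):
    q=c["world_to_cam"]@np.r_[p,1];q=c["intrinsics"]@q[:3];return (q[:2]/q[2]).round(1)
E
python3 - <<'E'
from h import *
t=np.load("top0.npz");s=np.load("scene0.npz")
for n,c,box in(("top",t,(222,185,250,242)),("scene",s,(240,268,302,322))):
    P=cloud(c);u0,v0,u1,v1=box;Q=P[v0:v1,u0:u1].reshape(-1,3);Q=Q[np.isfinite(Q[:,0])]
    print(n,"table z",np.nanmedian(Q[Q[:,2]<.012][:,2]),"zhist",np.histogram(Q[:,2],np.arange(-.01,.07,.005))[0])
    R=Q[(Q[:,2]>.027)&(Q[:,2]<.06)]
    print("rack",R[:,:2].mean(0),cv2.minAreaRect((R[:,:2]*1000).astype(np.float32)))
    if n=="top":u0,v0,u1,v1=285,140,395,250
    else:u0,v0,u1,v1=255,135,385,260
    Q=P[v0:v1,u0:u1].reshape(-1,3);Q=Q[np.isfinite(Q[:,0])]
    print("zh",np.histogram(Q[:,2],np.arange(-.01,.2,.01))[0])
    D=Q[(Q[:,2]>.036)&(Q[:,2]<.054)]; print("deck",D[:,2].mean(),cv2.minAreaRect((D[:,:2]*1000).astype(np.float32)))
    print(cv2.boxPoints(cv2.minAreaRect((D[:,:2]*1000).astype(np.float32))).round(1).tolist())
f=lambda x,y:(215+(x+.5)/3.6-.5,140+(y+.5)/3.6-.5)
g=lambda x,y:(235+(x+.5)/4-.5,100+(y+.5)/4-.5)
for n,p,z in(("FL",(305,364),.046),("FR",(630,322),.046),("BR",(580,64),.046),("bedFL",(365,304),.048),("bedFR",(449,291),.048)):print("top",n,px(t,*f(*p),z))
for n,p,z in(("FL",(430,592),.046),("FR",(560,265),.046),("bedFL",(396,487),.048),("bedFR",(432,402),.048)):print("scene",n,px(s,*g(*p),z))
for n,p in(("rack TL",(52,190)),("TR",(113,192)),("BL",(38,345)),("BR",(102,347))):print("top rack",n,px(t,*f(*p),.035))
# scene rack corners are fitted from depth
P=cloud(t);Q=P[185:202,380:425].reshape(-1,3);Q=Q[Q[:,2]>.07];print("clamp top",Q.round(3)[::6].tolist())
E
```

```text
top table z 3.662504511314779e-05 zhist [  5 410 388  29  40  55  40  29 171 158 111 146   2   0   0]
rack [0.50776753 0.29136677] ((509.0495910644531, 292.9051818847656), (47.27277755737305, 126.07190704345703), 88.2867431640625)
zh [2200 1847   37   86  228 4802  185   50   88   90   50   52   98   75
   72   71   89   80   74  105]
deck 0.045642061526391345 ((551.58447265625, -1.7030181884765625), (222.08103942871094, 266.48382568359375), 9.717961311340332)
[[419.6000061035156, 110.9000015258789], [464.6000061035156, -151.8000030517578], [683.5, -114.30000305175781], [638.5, 148.39999389648438]]
scene table z -0.0004602600222023967 zhist [  10 1380  822   30   50   75   73   44  310  165  187  184    1    0
    0]
rack [0.50882826 0.29631184] ((511.216552734375, 295.16668701171875), (46.859886169433594, 126.83470153808594), 88.25284576416016)
zh [4803 2507  111  154  385 4782  138   70  120  133  108   99  144  111
  113  113  113  131  125  155]
deck 0.04501660176216184 ((554.0828857421875, 2.787506103515625), (223.06106567382812, 265.4511413574219), 9.461469650268555)
[[422.2999
[... 886 characters left out ...]
-0.171, 0.098], [0.569, -0.184, 0.107], [0.569, -0.2, 0.108], [0.569, -0.216, 0.107], [0.572, -0.145, 0.078], [0.569, -0.161, 0.092], [0.568, -0.175, 0.1], [0.567, -0.19, 0.104], [0.566, -0.205, 0.109], [0.568, -0.114, 0.084], [0.57, -0.132, 0.074], [0.567, -0.161, 0.09], [0.565, -0.175, 0.099], [0.564, -0.19, 0.103], [0.564, -0.205, 0.108], [0.565, -0.119, 0.085], [0.563, -0.165, 0.096], [0.562, -0.183, 0.1], [0.562, -0.199, 0.102], [0.561, -0.161, 0.093], [0.56, -0.176, 0.097], [0.558, -0.158, 0.094], [0.559, -0.174, 0.092], [0.556, -0.163, 0.091], [0.554, -0.156, 0.088], [0.551, -0.116, 0.085], [0.552, -0.142, 0.079], [0.548, -0.119, 0.082], [0.551, -0.138, 0.071], [0.547, -0.123, 0.078]]
```

Emit:
jog_arm(
  delta_rot=[
    [0,0,0],
    [0,0,0],
    [0,0,0],
    [0,0,0],
    [0,0,0],
  ],
  slide=[
    [1,-1,0],
    [1,-1,0],
    [1,-1,0],
    [1,-1,0],
    [1,-1,0],
  ],
  hand=[1,1,1,1,1],
)

```text
time: 0.6
tool_pos: [0.1914, -0.365, 0.2314]
tcp_rot: [[0.972, 0.236, 0.0], [0.236, -0.972, -0.0], [-0.0, 0.0, -1.0]]
force: [1.0, -0.6, 0.0]
grip_width: 1.0
grip_force: 0.0
```

Emit:
jog_arm(
  delta_rot=[
    [0,0,0],
    [0,0,0],
    [0,0,0],
    [0,0,0],
    [0,0,0],
  ],
  slide=[
    [1,-1,0],
    [1,-1,0],
    [1,-1,0],
    [1,-1,0],
    [1,-1,0],
  ],
  hand=[1,1,1,1,1],
)

```text
time: 1.1
tool_pos: [0.2651, -0.2451, 0.2313]
tcp_rot: [[0.972, 0.236, -0.0], [0.236, -0.972, -0.0], [-0.0, 0.0, -1.0]]
force: [0.9, -0.2, 1.5]
grip_width: 1.002
grip_force: 0.0
```

Emit:
jog_arm(
  delta_rot=[
    [0,0,0],
    [0,0,0],
    [0,0,0],
    [0,0,0],
    [0,0,0],
  ],
  slide=[
    [1,-1,0],
    [1,-1,0],
    [1,-1,0],
    [1,-1,0],
    [1,-1,0],
  ],
  hand=[1,1,1,1,1],
)

```text
time: 1.6
tool_pos: [0.3388, -0.1247, 0.2311]
tcp_rot: [[0.972, 0.235, -0.001], [0.235, -0.972, -0.0], [-0.001, 0.0, -1.0]]
force: [0.6, -0.3, -0.0]
grip_width: 0.999
grip_force: 0.0
```

Emit:
jog_arm(
  delta_rot=[
    [0,0,0],
    [0,0,0],
    [0,0,0],
    [0,0,0],
    [0,0,0],
  ],
  slide=[
    [0.8,-1,0],
    [0.8,-1,0],
    [0.8,-1,0],
    [0.8,-1,0],
    [0.8,-1,0],
  ],
  hand=[1,1,1,1,1],
)

```text
time: 2.1
tool_pos: [0.3929, -0.0097, 0.2311]
tcp_rot: [[0.973, 0.233, -0.001], [0.233, -0.973, -0.0], [-0.001, 0.0, -1.0]]
force: [0.4, -0.4, -0.5]
grip_width: 1.001
grip_force: 0.0
```

Emit:
jog_arm(
  delta_rot=[
    [0,0,0],
    [0,0,0],
    [0,0,0],
    [0,0,0],
    [0,0,0],
  ],
  slide=[
    [0.8,-1,0],
    [0.8,-1,0],
    [0.8,-1,0],
    [0.8,-1,0],
    [0.8,-1,0],
  ],
  hand=[1,1,1,1,1],
)

```text
time: 2.6
tool_pos: [0.4474, 0.1058, 0.2311]
tcp_rot: [[0.973, 0.233, -0.001], [0.233, -0.973, -0.0], [-0.001, 0.0, -1.0]]
force: [-0.7, -0.8, -0.1]
grip_width: 1.001
grip_force: 0.0
```

```bash
cat >> h.py <<'E'
from rig import *
from scipy.spatial.transform import Rotation as Ro
HO=np.array([.5412,.0391,0]);HY=9.6
def rot(psi,th,roll=0):
    u=np.array([np.cos(np.radians(psi)),np.sin(np.radians(psi)),0]);k=np.array([0,0,1.]);t=np.radians(th)
    z=np.sin(t)*u-np.cos(t)*k;x=np.cos(t)*u+np.sin(t)*k
    return np.stack([x,np.cross(z,x),z],1)
HR=Ro.from_euler("z",HY,degrees=True).as_matrix()
def H(x,y,z): return HO+HR@(np.array([x,y,z])/1000)
def plan(R,*pts,s=None):
    s=s or observe();R0=s["tcp_rot"]
    w=np.degrees(Ro.from_matrix(R0.T@R).as_rotvec())/30
    print("at",s["tool_pos"].round(4),"t",round(s["time"],2),"F",s["force"].round(1),"w",s["grip_width"].round(3),"turn",w.round(3))
    for p in pts: print("slide",(R0.T@(np.asarray(p)-s["tool_pos"])*10).round(3))
E
python3 - <<'E'
from h import *
R=rot(-1.73,36);u=np.array([np.cos(np.radians(1.73)),-np.sin(np.radians(1.73)),0])
g=np.array([.5101,.2940,.030])-.018*u; tcp=g+.019*R[:,2]
print(g,tcp); plan(R,tcp-.10*R[:,2],tcp)
E
```

```text
[0.4921082  0.29454341 0.03      ] [0.50327103 0.29420626 0.01462868]Traceback (most recent call last):
  File "<stdin>", line 4, in <module>
  File "h.py", line 23, in plan
    print("at",s["tool_pos"].round(4),"t",round(s["time"],2),"F",s["force"].round(1),"w",s["grip_width"].round(3),"turn",w.round(3))
                                                                                         ^^^^^^^^^^^^^^^^^^^^^
AttributeError: 'float' object has no attribute 'round'
```

Emit:
jog_arm(
  delta_rot=[
    [0,0,0],
    [0,0,0],
    [0,0,0],
    [0,0,0],
  ],
  slide=[
    [0.2,-1,0],
    [0.2,-1,0],
    [0.2,-1,0],
    [0.2,-1,0],
  ],
  hand=[1,1,1,1],
)

```text
time: 3.0
tool_pos: [0.4599, 0.155, 0.2313]
tcp_rot: [[0.955, 0.296, -0.013], [0.296, -0.954, 0.037], [-0.001, -0.039, -0.999]]
force: [-0.3, 0.5, 0.5]
grip_width: 1.001
grip_force: 0.0
```

```bash
sed -i 's/s\["grip_width"\].round(3)/round(s["grip_width"],3)/' h.py
python3 - <<'E'
from h import *
R=rot(-1.73,36);u=np.array([np.cos(np.radians(1.73)),-np.sin(np.radians(1.73)),0])
g=np.array([.5101,.2940,.030])-.018*u; tcp=g+.019*R[:,2]
plan(rot(-1.73,29),tcp-.15*R[:,2],tcp)
E
```

```text
at [0.4599 0.155  0.2313] t 3.0 F [-0.3  0.5  0.5] w 1.001 turn [-0.233  0.973  0.6  ]
slide [-0.006 -1.448  1.011]
slide [ 0.83  -1.114  2.211]
```

```bash
python3 -c "
from h import *
print(observe()['joints'].round(3),observe()['joint_vel'].round(3))"
```

```text
[ 0.299  0.184 -0.071  1.317  0.039  3.14 ] [0.044 0.022 0.024 0.008 0.021 0.   ]
```

Emit:
jog_arm(
  delta_rot=[
    [0,0,-1],
    [0,0,-1],
    [0,0,-1],
    [0,0,-1],
  ],
  slide=[
    [0,0,0],
    [0,0,0],
    [0,0,0],
    [0,0,0],
  ],
  hand=[1,1,1,1],
)

```text
time: 3.4
tool_pos: [0.4595, 0.1548, 0.2314]
tcp_rot: [[0.675, 0.738, -0.013], [0.738, -0.674, 0.037], [0.019, -0.035, -0.999]]
force: [1.1, -1.0, -0.0]
grip_width: 0.998
grip_force: 0.0
```

Emit:
jog_arm(
  delta_rot=[
    [0,0,-1],
    [0,0,-1],
    [0,0,-1],
    [0,0,-1],
  ],
  slide=[
    [0,0,0],
    [0,0,0],
    [0,0,0],
    [0,0,0],
  ],
  hand=[1,1,1,1],
)

```text
time: 3.8
tool_pos: [0.4595, 0.1549, 0.2314]
tcp_rot: [[0.216, 0.976, -0.013], [0.976, -0.215, 0.037], [0.033, -0.021, -0.999]]
force: [0.2, 0.1, -0.6]
grip_width: 1.0
grip_force: 0.0
```

Emit:
jog_arm(
  delta_rot=[
    [0,0,-1],
    [0,0,-1],
    [0,0,-1],
    [0,0,-1],
  ],
  slide=[
    [0,0,0],
    [0,0,0],
    [0,0,0],
    [0,0,0],
  ],
  hand=[1,1,1,1],
)

```text
time: 4.2
tool_pos: [0.4595, 0.1548, 0.2314]
tcp_rot: [[-0.302, 0.953, -0.013], [0.953, 0.302, 0.037], [0.039, -0.001, -0.999]]
force: [-0.1, 0.5, -1.1]
grip_width: 1.0
grip_force: 0.0
```

Emit:
jog_arm(
  delta_rot=[
    [0,0,-1],
    [0,0,-1],
    [0,0,-1],
    [0,0,-1],
  ],
  slide=[
    [0,0,0],
    [0,0,0],
    [0,0,0],
    [0,0,0],
  ],
  hand=[1,1,1,1],
)

```text
time: 4.6
tool_pos: [0.4595, 0.1549, 0.2314]
tcp_rot: [[-0.738, 0.675, -0.013], [0.674, 0.738, 0.037], [0.035, 0.019, -0.999]]
force: [-0.2, 0.2, 0.8]
grip_width: 0.998
grip_force: 0.0
```

Emit:
jog_arm(
  delta_rot=[
    [0,0,-1],
    [0,0,-1],
    [0,0,-1],
    [0,0,-1],
  ],
  slide=[
    [0,0,0],
    [0,0,0],
    [0,0,0],
    [0,0,0],
  ],
  hand=[1,1,1,1],
)

```text
time: 5.0
tool_pos: [0.4595, 0.1549, 0.2314]
tcp_rot: [[-0.976, 0.216, -0.013], [0.215, 0.976, 0.037], [0.021, 0.033, -0.999]]
force: [0.7, 0.0, 0.2]
grip_width: 1.003
grip_force: 0.0
```

```bash
sed -i 's/return np.stack(\[x,np.cross(z,x),z\],1)/x=-x;return np.stack([x,np.cross(z,x),z],1)/' h.py
python3 - <<'E'
from h import *
R=rot(-1.73,36);u=np.array([np.cos(np.radians(1.73)),-np.sin(np.radians(1.73)),0])
g=np.array([.5101,.2940,.030])-.018*u; tcp=g+.019*R[:,2]
plan(rot(-1.73,0),tcp-.15*R[:,2],tcp); print(observe()['joints'].round(3))
E
```

```text
at [0.4595 0.1549 0.2314] t 5.0 F [0.7 0.  0.2] w 1.003 turn [ 0.067 -0.033 -0.357]
slide [0.719 1.258 1.012]
slide [-0.172  1.382  2.213]
[ 0.3    0.183 -0.072  1.317  0.039  0.517]
```

Emit:
jog_arm(
  delta_rot=[
    [0.067,-0.033,-0.357],
    [0.067,-0.033,-0.357],
    [0.067,-0.033,-0.357],
    [0.067,-0.033,-0.357],
  ],
  slide=[
    [0.3,1,0],
    [0.3,1,0],
    [0.3,1,0],
    [0.3,1,0],
  ],
  hand=[1,1,1,1],
)

```text
time: 5.4
tool_pos: [0.4521, 0.2602, 0.2351]
tcp_rot: [[-0.999, 0.034, -0.001], [0.034, 0.999, 0.0], [0.001, -0.0, -1.0]]
force: [-0.2, -0.9, -0.3]
grip_width: 0.998
grip_force: 0.0
```

Run:
```python
from h import *
R=rot(-1.73,36);u=np.array([np.cos(np.radians(1.73)),-np.sin(np.radians(1.73)),0])
g=np.array([.5101,.2940,.030])-.018*u; tcp=g+.019*R[:,2]
plan(rot(-1.73,29),tcp-.13*R[:,2],tcp); print(observe()['joints'].round(3))
```

```text
at [0.4521 0.2602 0.2351] t 5.4 F [-0.2 -0.9 -0.3] w 0.998 turn [-0.002 -0.968 -0.006]
slide [0.263 0.355 1.154]
slide [-0.502  0.358  2.205]
[0.522 0.258 0.033 1.346 0.    0.556]
```

Emit:
jog_arm(
  delta_rot=[
    [0,-0.97,0],
    [0,-0.97,0],
    [0,-0.97,0],
    [0,-0.97,0],
    [0,-0.97,0],
  ],
  slide=[
    [0.26,0.36,0.8],
    [0.26,0.36,0.8],
    [0.26,0.36,0.8],
    [0.26,0.36,0.8],
    [0.26,0.36,0.8],
  ],
  hand=[1,1,1,1,1],
)

```text
time: 5.9
tool_pos: [0.4243, 0.2927, 0.1523]
tcp_rot: [[-0.873, 0.035, 0.487], [0.029, 0.999, -0.02], [-0.487, -0.004, -0.873]]
force: [-0.6, -0.5, 0.3]
grip_width: 1.008
grip_force: 0.0
```

Run:
```python
from h import *
R=rot(-1.73,36);u=np.array([np.cos(np.radians(1.73)),-np.sin(np.radians(1.73)),0])
g=np.array([.5101,.2940,.030])-.018*u; tcp=g+.019*R[:,2]
plan(R,tcp-.07*R[:,2],tcp); print(observe()['joints'].round(3))
```

```text
at [0.4243 0.2927 0.1523] t 5.9 F [-0.6 -0.5  0.3] w 1.008 turn [-0.011 -0.228 -0.004]
slide [0.065 0.044 0.891]
slide [-0.018  0.048  1.586]
[ 0.835 -0.008 -0.616  0.621 -0.384  0.802]
```

Emit:
jog_arm(
  delta_rot=[
    [-0.01,-0.228,0],
    [-0.01,-0.228,0],
    [-0.01,-0.228,0],
    [-0.01,-0.228,0],
  ],
  slide=[
    [0.065,0.044,0.89],
    [0.065,0.044,0.89],
    [0.065,0.044,0.89],
    [0.065,0.044,0.89],
  ],
  hand=[1,1,1,1],
)

```text
time: 6.3
tool_pos: [0.4658, 0.2976, 0.0727]
tcp_rot: [[-0.811, 0.035, 0.584], [0.029, 0.999, -0.018], [-0.584, 0.002, -0.812]]
force: [-0.3, -0.7, 0.6]
grip_width: 1.0
grip_force: 0.0
```

Run:
```python
from h import *
R=rot(-1.73,36);u=np.array([np.cos(np.radians(1.73)),-np.sin(np.radians(1.73)),0])
g=np.array([.5101,.2940,.030])-.018*u; tcp=g+.019*R[:,2]
plan(R,tcp); c=camera("scene");cv2.imwrite("pics/p5.png",cv2.resize(c["color"][200:350,180:380,::-1],None,fx=4,fy=4))
```

```text
at [0.4658 0.2976 0.0727] t 6.3 F [-0.3 -0.7  0.6] w 1.0 turn [-0.002 -0.008 -0.009]
slide [ 0.034 -0.023  0.691]
```

View pics/p5.png

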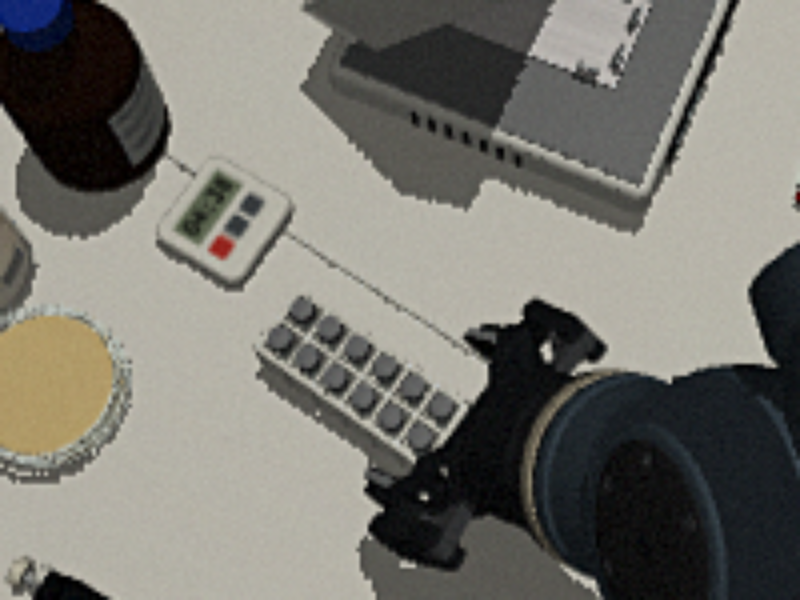

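The fingers straddle the rack, with the tips at about (485,345) and (380,485) in the crop. I'll go in and grip.

Emit:
jog_arm(
  delta_rot=[
    [0,0,0],
    [0,0,0],
    [0,0,0],
    [0,0,0],
    [0,0,0],
    [0,0,0],
    [0,0,0],
    [0,0,0],
    [0,0,0],
    [0,0,0],
    [0,0,0],
    [0,0,0],
  ],
  slide=[
    [0.03,-0.02,0.2],
    [0.03,-0.02,0.4],
    [0.03,-0.02,0.6],
    [0.03,-0.02,0.69],
    [0.03,-0.02,0.69],
    [0.03,-0.02,0.69],
    [0.03,-0.02,0.69],
    [0.03,-0.02,0.69],
    [0.03,-0.02,0.69],
    [0.03,-0.02,0.69],
    [0.03,-0.02,0.69],
    [0.03,-0.02,0.69],
  ],
  hand=[1,1,1,1,-1,-1,-1,-1,-1,-1,-1,-1],
  grip_force=50,
)

```text
time: 7.55
tool_pos: [0.5036, 0.2972, 0.0181]
tcp_rot: [[-0.808, 0.032, 0.588], [0.029, 0.999, -0.014], [-0.588, 0.006, -0.809]]
force: [-3.1, -1.7, 6.2]
grip_width: 0.526
grip_force: 51.0
```

Run:
```python
from h import *
p=observe()["tool_pos"]
plan(rot(-1.73,36),p+[0,0,.02],p+[-.02,0,.1])
```

```text
at [0.5036 0.2972 0.0181] t 7.55 F [-3.1 -1.7  6.2] w 0.526 turn [ 0.007  0.    -0.009]
slide [-0.118  0.001 -0.162]
slide [-0.426 -0.001 -0.926]
```

Emit:
jog_arm(
  delta_rot=[
    [0,0,0],
    [0,0,0],
    [0,0,0],
    [0,0,0],
    [0,0,0],
    [0,0,0],
  ],
  slide=[
    [-0.06,0,-0.08],
    [-0.12,0,-0.16],
    [-0.22,0,-0.4],
    [-0.3,0,-0.65],
    [-0.42,0,-0.93],
    [-0.42,0,-0.93],
  ],
  hand=[-1,-1,-1,-1,-1,-1],
)

```text
time: 8.15
tool_pos: [0.4837, 0.2986, 0.122]
tcp_rot: [[-0.807, 0.032, 0.59], [0.031, 0.999, -0.011], [-0.59, 0.01, -0.807]]
force: [0.1, -0.1, -2.4]
grip_width: 0.526
grip_force: 51.9
```

```bash
sed -i 's/HO=.*;HY/HO=np.array([.5412,.0421,0]);HY/' h.py
python3 - <<'E'
from h import *
# grasp offset in rack frame: 18mm toward front (assumed); z from TCP at grasp
R=rot(HY-.1,36)
dz=.0181  # tcp height over rack underside
off=18-19*np.sin(np.radians(36))  # tcp behind rack centre
def tcp(rx,ry,rz): return H(rx-off,ry,rz+dz*1000)
plan(R,tcp(15-90,0,48+50),tcp(15,0,48+18)); print(observe()["joints"].round(2))
E
```

```text
at [0.4837 0.2986 0.122 ] t 8.15 F [ 0.1 -0.1 -2.4] w 0.526 turn [-0.207  0.008 -0.316]
slide [ 0.138 -2.708 -0.06 ]
slide [-0.385 -2.533  0.72 ]
[ 0.79  0.07 -0.7   0.33 -0.44  0.72]
```

Emit:
jog_arm(
  delta_rot=[
    [0,0,0],
    [-0.1,0,-0.15],
    [-0.207,0.008,-0.316],
    [-0.207,0.008,-0.316],
    [-0.207,0.008,-0.316],
  ],
  slide=[
    [0.4,-0.2,-0.2],
    [0.5,-0.5,-0.3],
    [0.5,-0.9,-0.3],
    [0.5,-1,-0.3],
    [0.5,-1,-0.3],
  ],
  hand=[-1,-1,-1,-1,-1],
)

```text
time: 8.65
tool_pos: [0.4211, 0.1968, 0.1114]
tcp_rot: [[-0.801, -0.162, 0.577], [-0.134, 0.987, 0.092], [-0.584, -0.004, -0.812]]
force: [0.6, -0.1, -2.7]
grip_width: 0.523
grip_force: 52.8
```

```bash
cat >> h.py <<'E'
off=18-19*np.sin(np.radians(36))
def tcp(rx,ry,rz,dz=18.1): return H(rx-off,ry,rz+dz)
E
python3 - <<'E'
from h import *
plan(rot(HY-.1,36),tcp(15-90,0,48+50),tcp(15,0,48+18)); print(observe()["joints"].round(2))
E
```

```text
at [0.4211 0.1968 0.1114] t 8.65 F [ 0.6 -0.1 -2.7] w 0.523 turn [-0.009 -0.01  -0.   ]
slide [-0.118 -1.725  0.035]
slide [-0.662 -1.719  0.82 ]
[ 0.61 -0.22 -1.01  0.21 -0.26  0.37]
```

Emit:
jog_arm(
  delta_rot=[
    [0,0,0],
    [0,0,0],
    [0,0,0],
    [0,0,0],
  ],
  slide=[
    [-0.05,-0.4,0],
    [-0.1,-0.8,0.02],
    [-0.1,-1,0.02],
    [-0.1,-1,0.02],
  ],
  hand=[-1,-1,-1,-1],
)

```text
time: 9.05
tool_pos: [0.4478, 0.0999, 0.1161]
tcp_rot: [[-0.801, -0.161, 0.576], [-0.133, 0.987, 0.091], [-0.583, -0.004, -0.812]]
force: [0.4, -0.0, -0.9]
grip_width: 0.525
grip_force: 52.9
```

Emit:
jog_arm(
  delta_rot=[
    [0,0,0],
    [0,0,0],
    [0,0,0],
    [0,0,0],
    [0,0,0],
    [0,0,0],
  ],
  slide=[
    [0,-0.4,0],
    [-0.02,-0.72,0],
    [-0.02,-0.72,0],
    [-0.02,-0.72,0],
    [-0.02,-0.72,0],
    [-0.02,-0.72,0],
  ],
  hand=[-1,-1,-1,-1,-1,-1],
)

```text
time: 9.65
tool_pos: [0.4604, 0.0325, 0.1171]
tcp_rot: [[-0.801, -0.167, 0.575], [-0.138, 0.986, 0.094], [-0.583, -0.004, -0.812]]
force: [-1.3, -0.4, -2.2]
grip_width: 0.525
grip_force: 53.0
```

Run:
```python
from h import *
plan(rot(HY-.1,36),tcp(15-90,0,48+50),tcp(15,0,48+18)); print(observe()["joints"].round(2))
o=[]
for n,(u,v) in(("scene",(255,150)),("top",(270,150))):
    c=camera(n);np.savez(n+"1.npz",**c);o.append(cv2.resize(c["color"][v:v+115,u:u+150,::-1],None,fx=2.6*2 if 0 else 2.6,fy=2.6,interpolation=2))
cv2.imwrite("pics/p6.png",cv2.resize(np.hstack(o),(800,307)))
# relative rack/heater by rack top points
for n in("scene","top"):
    P=cloud(np.load(n+"1.npz")).reshape(-1,3);P=P[np.isfinite(P[:,0])]
    L=(P-HO)@HR*1000
    M=L[(L[:,2]>120)&(L[:,2]<152)&(abs(L[:,1])<45)&(L[:,0]>-60)&(L[:,0]<20)]
    print(n,len(M),np.percentile(M,[1,50,99],0).round(1).tolist())
    D=L[(L[:,2]>36)&(L[:,2]<54)&(L[:,0]>-125)&(L[:,0]<135)&(L[:,1]>-190)&(L[:,1]<110)]
    print(cv2.minAreaRect(D[:,:2].astype(np.float32)))
```

```text
at [0.4604 0.0325 0.1171] t 9.65 F [-1.3 -0.4 -2.2] w 0.525 turn [-0.004 -0.011  0.007]
slide [ 0.011 -0.04   0.005]
slide [-0.534 -0.039  0.79 ]
[ 0.01 -0.27 -1.04  0.19  0.09 -0.13]
scene 347 [[-59.6, -17.7, 120.4], [-33.4, 12.5, 134.7], [-9.7, 29.0, 146.9]]
((6.78704833984375, -41.459381103515625), (223.08665466308594, 266.364990234375), 0.0595172718167305)
top 255 [[-59.4, -19.5, 120.4], [-35.4, 2.9, 135.3], [-12.3, 25.6, 147.7]]
((4.286720275878906, -45.02178955078125), (265.7606506347656, 223.0105438232422), 89.84225463867188)
```

View pics/p6.png

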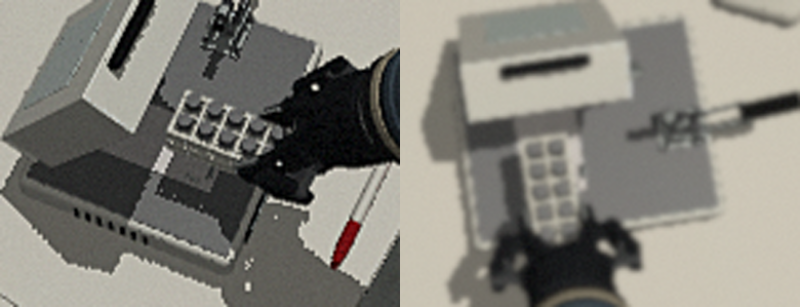

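The rack is held level in front of the hood, seen at about (225,120) in the left view and (550,185) in the right. Both cameras put it about 7 mm left of the bed axis, so I'll correct for that and check the pitch.

```bash
sed -i 's/HO=.*;HY/HO=np.array([.5402,.0389,0]);HY/' h.py
python3 - <<'E'
from h import *
for n in("scene","top"):
    P=cloud(np.load(n+"1.npz")).reshape(-1,3);P=P[np.isfinite(P[:,0])]
    L=(P-HO)@HR*1000
    M=L[(L[:,2]>140)&(L[:,2]<152)&(abs(L[:,1])<40)&(L[:,0]>-60)&(L[:,0]<20)]
    A=np.c_[M[:,:2],np.ones(len(M))];print(n,len(M),np.linalg.lstsq(A,M[:,2],rcond=None)[0].round(3))
    E=L[(L[:,2]>122)&(L[:,2]<152)&(abs(L[:,1])<40)&(L[:,0]>-50)&(L[:,0]<20)]
    for x in range(-50,-10,8):
        e=E[(E[:,0]>=x)&(E[:,0]<x+8)];print(x,e[:,1].min().round(1),e[:,1].max().round(1),end="; ")
plan(rot(HY,36),tcp(15,0,48+18))
E
```

```text
scene 135 [-1.80000e-02 -1.40000e-02  1.43304e+02]
-50 -15.7 31.6; -42 -8.2 32.3; -34 -14.6 32.0; -26 -15.0 32.1; -18 -15.4 31.1; top 106 [3.00000e-03 1.00000e-03 1.44566e+02]
-50 -16.5 28.3; -42 -16.8 28.9; -34 -16.5 28.5; -26 -17.0 28.7; -18 -16.5 28.3; at [0.4604 0.0323 0.1172] t 9.75 F [ 0.1 -1.3 -2.9] w 0.526 turn [-0.006 -0.011  0.004]
slide [-0.521 -0.067  0.782]
```

Emit:
jog_arm(
  delta_rot=[
    [0,0,0],
    [0,0,0],
    [0,0,0],
    [0,0,0],
    [0,0,0],
    [0,0,0],
    [0,0,0],
  ],
  slide=[
    [0,-0.07,0],
    [-0.13,-0.07,0.2],
    [-0.26,-0.07,0.39],
    [-0.39,-0.07,0.59],
    [-0.52,-0.07,0.78],
    [-0.52,-0.07,0.78],
    [-0.52,-0.07,0.78],
  ],
  hand=[-1,-1,-1,-1,-1,-1,-1],
)

```text
time: 10.45
tool_pos: [0.5479, 0.0384, 0.0836]
tcp_rot: [[-0.802, -0.165, 0.575], [-0.136, 0.986, 0.093], [-0.582, -0.004, -0.813]]
force: [0.3, 0.7, -1.4]
grip_width: 0.525
grip_force: 52.9
```

Run:
```python
from h import *
plan(rot(HY,36),tcp(15,0,48+18),tcp(15,0,48+8),tcp(15,0,48))
o=[]
for n,(u,v) in(("scene",(275,150)),("top",(285,150))):
    c=camera(n);np.savez(n+"2.npz",**c);o.append(cv2.resize(c["color"][v:v+100,u:u+100,::-1],(400,400),interpolation=2))
cv2.imwrite("pics/p7.png",np.hstack(o))
```

```text
at [0.5479 0.0384 0.0836] t 10.45 F [ 0.3  0.7 -1.4] w 0.525 turn [-0.008 -0.013  0.001]
slide [-0.008  0.017 -0.   ]
slide [0.05  0.018 0.081]
slide [0.097 0.018 0.146]
```

View pics/p7.png

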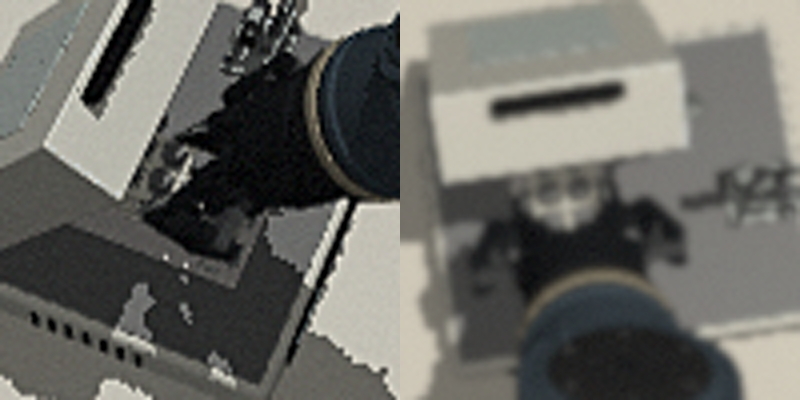

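The rack is under the hood, with its caps at about (560,190) in the right view, and the locators are hidden. I'll lower it slowly and watch the force.

Emit:
jog_arm(
  delta_rot=[
    [0,0,0],
    [0,0,0],
    [0,0,0],
    [0,0,0],
    [0,0,0],
  ],
  slide=[
    [0.02,0.018,0.04],
    [0.05,0.018,0.08],
    [0.05,0.018,0.08],
    [0.07,0.018,0.115],
    [0.07,0.018,0.115],
  ],
  hand=[-1,-1,-1,-1,-1],
)

```text
time: 11.05
tool_pos: [0.5488, 0.0404, 0.0703]
tcp_rot: [[-0.801, -0.165, 0.575], [-0.136, 0.986, 0.093], [-0.583, -0.004, -0.813]]
force: [0.1, -0.7, -1.6]
grip_width: 0.528
grip_force: 53.0
```

Run:
```python
from h import *
plan(rot(HY,36),tcp(15,0,48),tcp(15,0,46))
```

```text
at [0.5488 0.0404 0.0703] t 11.05 F [ 0.1 -0.7 -1.6] w 0.528 turn [-0.008 -0.012  0.001]
slide [ 0.029 -0.     0.031]
slide [0.04  0.    0.048]
```

No side force, so I'll go on down.

Emit:
jog_arm(
  delta_rot=[
    [0,0,0],
    [0,0,0],
    [0,0,0],
    [0,0,0],
  ],
  slide=[
    [0.015,0,0.02],
    [0.029,0,0.031],
    [0.035,0,0.04],
    [0.035,0,0.04],
  ],
  hand=[-1,-1,-1,-1],
)

```text
time: 11.45
tool_pos: [0.5492, 0.0404, 0.0663]
tcp_rot: [[-0.8, -0.165, 0.577], [-0.136, 0.986, 0.093], [-0.585, -0.004, -0.811]]
force: [-1.2, -0.2, 2.8]
grip_width: 0.525
grip_force: 53.5
```

Run:
```python
from h import *
plan(rot(HY,36),tcp(15,0,48),tcp(15,0,46));print(observe()["torque"])
```

```text
at [0.5492 0.0404 0.0663] t 11.45 F [-1.2 -0.2  2.8] w 0.525 turn [-0.008 -0.007  0.001]
slide [ 0.009  0.001 -0.004]
slide [0.021 0.001 0.012]
[0.14833861 0.23699939 0.09501303]
```

Emit:
jog_arm(
  delta_rot=[
    [0,0,0],
    [0,0,0],
    [0,0,0],
    [0,0,0],
    [0,0,0],
    [0,0,0],
    [0,0,0],
    [0,0,0],
    [0,0,0],
    [0,0,0],
    [0,0,0],
  ],
  slide=[
    [0,0,0],
    [0,0,0],
    [0,0,0],
    [0,0,0],
    [0,0,-0.1],
    [0,0,-0.3],
    [0,0,-0.6],
    [0,0,-0.9],
    [0.1,0,-1],
    [0.2,0,-1],
    [0.2,0,-1],
  ],
  hand=[0.4,0.7,0.7,0.7,0.7,0.7,0.7,0.7,0.7,0.7,0.7],
)

```text
time: 12.55
tool_pos: [0.4735, 0.0281, 0.1341]
tcp_rot: [[-0.801, -0.164, 0.575], [-0.136, 0.986, 0.093], [-0.582, -0.004, -0.813]]
force: [0.1, -0.4, -0.4]
grip_width: 0.848
grip_force: 0.0
```

Run:
```python
from h import *
plan(rot(HY,36),H(-90,0,190))
o=[]
for n,(u,v) in(("scene",(275,150)),("top",(285,150))):
    c=camera(n);np.savez(n+"3.npz",**c);o.append(cv2.resize(c["color"][v:v+100,u:u+100,::-1],(400,400),interpolation=2))
    P=cloud(c).reshape(-1,3);P=P[np.isfinite(P[:,0])];L=(P-HO)@HR*1000
    M=L[(L[:,2]>75)&(L[:,2]<100)&(abs(L[:,1])<40)&(L[:,0]>-60)&(L[:,0]<60)]
    print(n,len(M),np.percentile(M,[1,50,99],0).round(1).tolist())
    M=M[M[:,2]>88]; A=np.c_[M[:,:2],np.ones(len(M))];print(np.linalg.lstsq(A,M[:,2],rcond=None)[0].round(3),M[:,2].max())
cv2.imwrite("pics/p8.png",np.hstack(o)); print(observe()["joints"].round(2))
```

```text
at [0.4735 0.0281 0.1341] t 12.55 F [ 0.1 -0.4 -0.4] w 0.848 turn [-0.009 -0.013  0.   ]
slide [-0.143 -0.008 -0.585]
scene 446 [[-45.2, -21.2, 75.5], [-11.0, 8.0, 84.1], [26.5, 25.2, 96.4]]
[-3.0000e-03 -3.0000e-03  9.2808e+01] 97.09201938573686
top 352 [[-48.1, -23.2, 78.2], [-14.5, -0.8, 85.1], [22.2, 21.9, 98.2]]
[-1.400e-02 -1.100e-02  9.339e+01] 99.62500779597683
[-0.   -0.27 -0.98  0.24  0.09 -0.14]
```

View pics/p8.png

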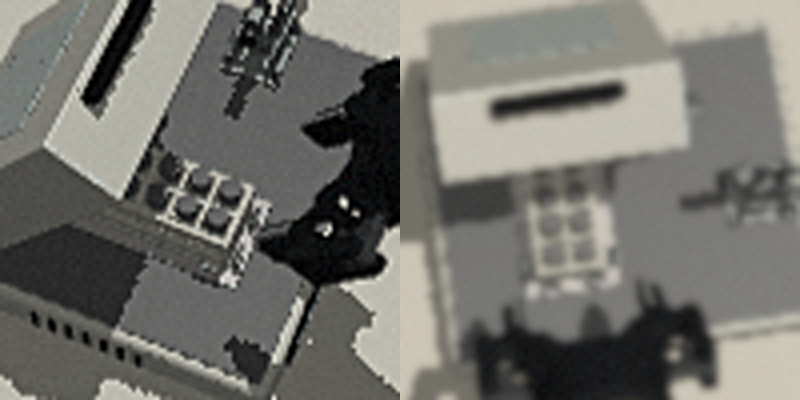

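The rack is seated level between the locators: its caps are at 93 mm with no slope, and its front end is at (570,275) with the locators around it. Next is the hood. I'll bring closed fingers behind its upper face and pull it forward and down.

Run:
```python
from h import *
for n in("scene","top"):
    P=cloud(np.load(n+"3.npz")).reshape(-1,3);P=P[np.isfinite(P[:,0])];L=(P-HO)@HR*1000
    M=L[(L[:,0]>62)&(L[:,0]<130)&(abs(L[:,1])<60)&(L[:,2]>100)&(L[:,2]<230)]
    A=np.c_[M[:,0],M[:,1],np.ones(len(M))]
    for _ in range(5):
        k=np.linalg.lstsq(A,M[:,2],rcond=None)[0];r=abs(A@k-M[:,2]);A,M=A[r<max(3,1.5*np.median(r))],M[r<max(3,1.5*np.median(r))]
    ph=np.arctan(-k[0]);print(n,len(M),k.round(2),"phi",ph.round(3),"perp dist hinge",((k[0]*95+k[2]-52)*np.cos(ph)).round(1))
    F=L[(L[:,2]>150)&(abs(L[:,1])<95)&(L[:,0]>-20)&(L[:,0]<70)]; print(np.percentile(F,[0.5,99.5],0).round(0).tolist())
plan(rot(HY,10),H(-50,0,250))
```

```text
scene 589 [ -1.54  -0.   301.27] phi 0.995 perp dist hinge 55.9
[[3.0, -73.0, 154.0], [69.0, 76.0, 233.0]]
top 562 [ -1.54  -0.   297.83] phi 0.996 perp dist hinge 54.0
[[1.0, -89.0, 155.0], [69.0, 72.0, 234.0]]
at [0.4747 0.0283 0.1345] t 12.65 F [ 0.4 -0.6  0.3] w 0.85 turn [-0.008  0.854 -0.001]
slide [-0.806 -0.008 -0.844]
```

Emit:
jog_arm(
  delta_rot=[
    [0,0,0],
    [0,0.3,0],
    [0,0.6,0],
    [0,0.85,0],
    [0,0.85,0],
  ],
  slide=[
    [-0.2,0,-0.4],
    [-0.5,0,-0.7],
    [-0.8,0,-0.84],
    [-0.8,0,-0.84],
    [-0.8,0,-0.84],
  ],
  hand=[-1,-1,-1,-1,-1],
)

```text
time: 13.15
tool_pos: [0.492, 0.0315, 0.2515]
tcp_rot: [[-0.966, -0.164, 0.202], [-0.162, 0.986, 0.03], [-0.204, -0.004, -0.979]]
force: [0.7, 0.1, -0.3]
grip_width: 0.007
grip_force: 0.0
```

Run:
```python
from h import *
plan(rot(HY,0),H(-20,0,270),H(75,0,270),H(95,0,270))
```

```text
at [0.492  0.0315 0.2515] t 13.15 F [ 0.7  0.1 -0.3] w 0.007 turn [-0.008  0.392 -0.004]
slide [-0.319 -0.007 -0.123]
slide [-1.249 -0.005  0.071]
slide [-1.445 -0.005  0.111]
```

Emit:
jog_arm(
  delta_rot=[
    [0,0.2,0],
    [-0.008,0.39,0],
    [-0.008,0.39,0],
    [-0.008,0.39,0],
    [-0.008,0.39,0],
  ],
  slide=[
    [-0.3,0,-0.12],
    [-0.6,0,-0.06],
    [-1,0,0.02],
    [-1,0,0.02],
    [-1,0,0.02],
  ],
  hand=[-1,-1,-1,-1,-1],
)

```text
time: 13.65
tool_pos: [0.5898, 0.0481, 0.2646]
tcp_rot: [[-0.986, -0.165, -0.002], [-0.165, 0.986, 0.001], [0.002, 0.001, -1.0]]
force: [-0.4, -0.8, -0.7]
grip_width: 0.0
grip_force: 0.0
```

```bash
cat >> h.py <<'E'
def hf(phi,press=0,dx=11):
    c,s=np.cos(phi),np.sin(phi)
    return H(95-(150)*c+(52-press)*s+dx,0,52+150*s+(52-press)*c)
E
python3 - <<'E'
from h import *
plan(rot(HY,0),H(95,0,265),hf(1.0,-10))
E
```

```text
at [0.5898 0.0481 0.2646] t 13.65 F [-0.4 -0.8 -0.7] w 0.0 turn [ 0.002 -0.004 -0.003]
slide [-0.445 -0.007 -0.004]
slide [-0.267 -0.008  0.529]
```

Emit:
jog_arm(
  delta_rot=[
    [0,0,0],
    [0,0,0],
    [0,0,0],
    [0,0,0],
    [0,0,0],
    [0,0,0],
  ],
  slide=[
    [-0.44,0,0],
    [-0.44,0,0],
    [-0.44,0,0.25],
    [-0.4,0,0.52],
    [-0.35,0,0.52],
    [-0.3,0,0.52],
  ],
  hand=[-1,-1,-1,-1,-1,-1],
)

```text
time: 14.25
tool_pos: [0.6165, 0.0524, 0.2165]
tcp_rot: [[-0.986, -0.165, 0.002], [-0.165, 0.986, 0.001], [-0.002, 0.001, -1.0]]
force: [-0.4, -0.7, 0.6]
grip_width: 0.006
grip_force: 0.0
```

Run:
```python
from h import *
plan(rot(HY,0),*[hf(p,5) for p in(1,.9,.8,.7,.6,.5,.4,.3,.2,.1,0)])
```

```text
at [0.6165 0.0524 0.2165] t 14.25 F [-0.4 -0.7  0.6] w 0.006 turn [ 0.001  0.003 -0.004]
slide [ 0.13  -0.006  0.129]
slide [ 0.279 -0.007  0.177]
slide [ 0.423 -0.007  0.241]
slide [ 0.559 -0.007  0.318]
slide [ 0.688 -0.008  0.409]
slide [ 0.806 -0.008  0.512]
slide [ 0.914 -0.008  0.626]
slide [ 1.01  -0.009  0.751]
slide [ 1.093 -0.009  0.884]
slide [ 1.162 -0.009  1.026]
slide [ 1.216 -0.009  1.173]
```

Emit:
jog_arm(
  delta_rot=[
    [0,0,0],
    [0,0,0],
    [0,0,0],
    [0,0,0],
    [0,0,0],
    [0,0,0],
    [0,0,0],
    [0,0,0],
    [0,0,0],
    [0,0,0],
    [0,0,0],
    [0,0,0],
    [0,0,0],
    [0,0,0],
  ],
  slide=[
    [0.06,0,0.06],
    [0.13,0,0.13],
    [0.2,0,0.15],
    [0.28,0,0.18],
    [0.35,0,0.21],
    [0.42,0,0.24],
    [0.49,0,0.28],
    [0.56,0,0.32],
    [0.62,0,0.36],
    [0.69,0,0.41],
    [0.75,0,0.46],
    [0.81,0,0.51],
    [0.86,0,0.57],
    [0.91,0,0.63],
  ],
  hand=[-1,-1,-1,-1,-1,-1,-1,-1,-1,-1,-1,-1,-1,-1],
)

```text
time: 15.65
tool_pos: [0.5271, 0.0375, 0.1522]
tcp_rot: [[-0.986, -0.165, 0.002], [-0.165, 0.986, 0.001], [-0.002, 0.001, -1.0]]
force: [0.0, -0.1, 2.4]
grip_width: -0.003
grip_force: 1.2
```

Run:
```python
from h import *
plan(rot(HY,0),*[hf(p,5) for p in(.4,.3,.2,.1,0)])
o=[]
for n,(u,v) in(("scene",(275,130)),("top",(285,150))):
    c=camera(n);np.savez(n+"4.npz",**c);o.append(cv2.resize(c["color"][v:v+100,u:u+100,::-1],(400,400),interpolation=2))
cv2.imwrite("pics/p9.png",np.hstack(o))
```

```text
at [0.5271 0.0375 0.1522] t 15.65 F [ 0.  -0.1  2.4] w -0.003 turn [ 0.001  0.003 -0.004]
slide [ 0.007 -0.008 -0.015]
slide [ 0.102 -0.009  0.11 ]
slide [ 0.185 -0.009  0.243]
slide [ 0.254 -0.009  0.384]
slide [ 0.309 -0.009  0.531]
```

View pics/p9.png

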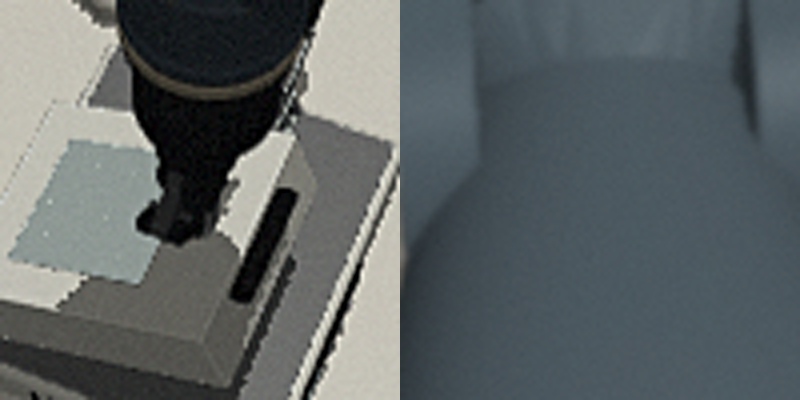

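The hood is following. The fingertip presses its top at (185,235) in the left view, and the front still gapes slightly. I'll continue to shut it, keeping the last part gentle.

Emit:
jog_arm(
  delta_rot=[
    [0,0,0],
    [0,0,0],
    [0,0,0],
    [0,0,0],
    [0,0,0],
    [0,0,0],
    [0,0,0],
    [0,0,0],
    [0,0,0],
    [0,0,0],
  ],
  slide=[
    [0.05,0,0.05],
    [0.1,0,0.11],
    [0.14,0,0.18],
    [0.18,0,0.24],
    [0.22,0,0.31],
    [0.25,0,0.38],
    [0.28,0,0.45],
    [0.29,0,0.49],
    [0.3,0,0.53],
    [0.3,0,0.53],
  ],
  hand=[-1,-1,-1,-1,-1,-1,-1,-1,-1,-1],
)

```text
time: 16.75
tool_pos: [0.4984, 0.0327, 0.1016]
tcp_rot: [[-0.986, -0.165, 0.004], [-0.165, 0.986, 0.001], [-0.004, 0.001, -1.0]]
force: [-14.7, -0.9, 36.9]
grip_width: 0.003
grip_force: 18.5
```

Run:
```python
from h import *
plan(rot(HY,0),hf(0,5))
```

```text
at [0.4984 0.0327 0.1016] t 16.75 F [-14.7  -0.9  36.9] w 0.003 turn [ 0.001  0.008 -0.004]
slide [ 0.018 -0.009  0.026]
```

The hood is shut: the tip stands at z 101.6 mm, against the 102 mm given for the shut top. Now I'll go up and over to the clamp, turning the hand 90°.

Emit:
jog_arm(
  delta_rot=[
    [0,0,0],
    [0,0,0],
    [0,0,0],
    [0,0,0],
    [0,0,0],
  ],
  slide=[
    [0,0,-0.1],
    [0,0,-0.4],
    [0,0,-0.8],
    [0,0,-1],
    [0,0,-1],
  ],
  hand=[-1,-1,-1,-1,-1],
)

```text
time: 17.25
tool_pos: [0.4996, 0.0327, 0.2024]
tcp_rot: [[-0.986, -0.165, 0.007], [-0.165, 0.986, 0.001], [-0.007, 0.0, -1.0]]
force: [-0.4, 0.9, -0.4]
grip_width: -0.003
grip_force: 0.0
```

Emit:
jog_arm(
  delta_rot=[
    [0,0,0.3],
    [0,0,0.6],
    [0,0,1],
    [0,0,1],
    [0,0,1],
  ],
  slide=[
    [0,-0.3,0],
    [-0.2,-0.6,0],
    [-0.3,-1,0],
    [-0.3,-1,0],
    [-0.3,-1,0],
  ],
  hand=[0.4,0.4,0.4,0.4,0.4],
)

```text
time: 17.75
tool_pos: [0.5439, -0.0618, 0.1984]
tcp_rot: [[-0.936, 0.353, 0.0], [0.353, 0.936, 0.001], [0.0, 0.001, -1.0]]
force: [-0.1, -0.0, 0.7]
grip_width: 0.699
grip_force: 0.0
```

```bash
cat >> h.py <<'E'
RC=np.stack([HR[:,1],HR[:,0],[0,0,-1.]],1)
def cg(th,dz=19,r=85,dy=0):
    a=np.radians(65)-th
    return H(-10,-154-r*np.sin(a)+dy,62+r*np.cos(a)-dz)
E
python3 - <<'E'
from h import *
plan(RC,cg(0,-60),cg(0)); print(observe()["joints"].round(2))
for n in("scene","top"):
    c=camera(n);np.savez(n+"5.npz",**c)
    P=cloud(c).reshape(-1,3);P=P[np.isfinite(P[:,0])];L=(P-HO)@HR*1000
    M=L[(L[:,0]>95-170)&(L[:,0]<70)&(L[:,1]>-70)&(L[:,1]<70)&(L[:,2]>80)&(L[:,2]<135)]
    if len(M)>50:
        k=np.linalg.lstsq(np.c_[M[:,:2],np.ones(len(M))],M[:,2],rcond=None)[0];print(n,"hood top",len(M),k.round(3))
    G=L[(L[:,0]>-35)&(L[:,0]<15)&(L[:,1]<-200)&(L[:,1]>-270)&(L[:,2]>60)&(L[:,2]<125)]
    print(n,"grip",len(G),np.percentile(G,[3,50,97],0).round(1).tolist())
E
```

```text
at [ 0.5439 -0.0618  0.1984] t 17.75 F [-0.1 -0.   0.7] w 0.699 turn [ 0.002 -0.002  1.991]
slide [-0.688 -1.117  0.403]
slide [-0.688 -1.118  1.193]
[-0.11  0.32  0.02  1.27  0.    0.25]
scene hood top 2959 [ 1.20000e-02 -0.00000e+00  1.02023e+02]
scene grip 20 [[-16.4, -211.0, 80.9], [-3.2, -202.1, 91.8], [2.9, -200.0, 97.3]]
top hood top 2699 [ 1.00000e-02 -1.00000e-03  1.02566e+02]Traceback (most recent call last):
  File "<stdin>", line 10, in <module>
    return _quantile_unchecked(
        a, q, axis, out, overwrite_input, method, keepdims, weights)
    return _ureduce(a,
                    func=_quantile_ureduce_func,
    ...<5 lines>...
                    overwrite_input=overwrite_input,
                    method=method)
    r = func(a, **kwargs)
    result = _quantile(arr,
                       quantiles=q,
    ...<2 lines>...
                       out=out,
                       weights=wgt)
    slices_having_nans = np.isnan(arr[-1, ...])
                                  ~~~^^^^^^^^^
IndexError: index -1 is out of bounds for axis 0 with size 0
```

Emit:
jog_arm(
  delta_rot=[
    [0,0,0.3],
    [0,0,0.6],
    [0,0,1],
    [0,0,1],
    [0,0,1],
  ],
  slide=[
    [-0.3,-0.3,0],
    [-0.5,-0.6,0],
    [-0.69,-1,0],
    [-0.69,-1,0],
    [-0.69,-1,0],
  ],
  hand=[0.4,0.4,0.4,0.4,0.4],
)

```text
time: 18.35
tool_pos: [0.5734, -0.179, 0.1992]
tcp_rot: [[-0.636, 0.772, 0.002], [0.772, 0.636, 0.001], [0.0, 0.002, -1.0]]
force: [-0.4, 0.2, 0.1]
grip_width: 0.698
grip_force: 0.0
```

Run:
```python
from h import *
plan(RC,cg(0,-60),cg(0)); print(observe()["joints"].round(2))
for n in("scene","top"):
    P=cloud(np.load(n+"0.npz")).reshape(-1,3);P=P[np.isfinite(P[:,0])];L=(P-HO)@HR*1000
    G=L[(L[:,0]>-40)&(L[:,0]<20)&(L[:,1]<-205)&(L[:,1]>-260)&(L[:,2]>80)&(L[:,2]<130)]
    print(n,len(G),np.percentile(G,[3,50,97],0).round(1).tolist())
```

```text
at [ 0.5734 -0.179   0.1992] t 18.35 F [-0.4  0.2  0.1] w 0.698 turn [ 0.004 -0.001  0.996]
slide [-0.06  -0.109  0.413]
slide [-0.06  -0.111  1.203]
[-0.3   0.43  0.19  1.33  0.    0.58]
scene 132 [[-14.9, -246.8, 92.5], [-7.0, -227.3, 103.3], [3.2, -206.3, 114.7]]
top 152 [[-17.9, -252.8, 90.8], [-10.2, -230.1, 104.4], [0.3, -206.3, 116.0]]
```

Emit:
jog_arm(
  delta_rot=[
    [0,0,0.3],
    [0,0,0.6],
    [0,0,1],
    [0,0,1],
    [0,0,1],
  ],
  slide=[
    [-0.06,-0.1,0],
    [-0.06,-0.1,0.1],
    [-0.06,-0.1,0.3],
    [-0.06,-0.1,0.4],
    [-0.06,-0.1,0.4],
  ],
  hand=[0.4,0.4,0.4,0.4,0.4],
)

```text
time: 18.85
tool_pos: [0.569, -0.1882, 0.1584]
tcp_rot: [[-0.169, 0.986, -0.0], [0.986, 0.169, 0.002], [0.002, 0.0, -1.0]]
force: [-0.6, -0.8, 0.1]
grip_width: 0.697
grip_force: 0.0
```

Run:
```python
from h import *
plan(RC,cg(0)); print(observe()["joints"].round(2))
c=camera("scene");cv2.imwrite("pics/p10.png",cv2.resize(c["color"][90:220,270:420,::-1],(600,520),interpolation=2))
```

```text
at [ 0.569  -0.1882  0.1584] t 18.85 F [-0.6 -0.8  0.1] w 0.697 turn [ 0.    -0.004  0.004]
slide [-0.025 -0.005  0.794]
[-0.32  0.44  0.1   1.23  0.    1.08]
```

View pics/p10.png

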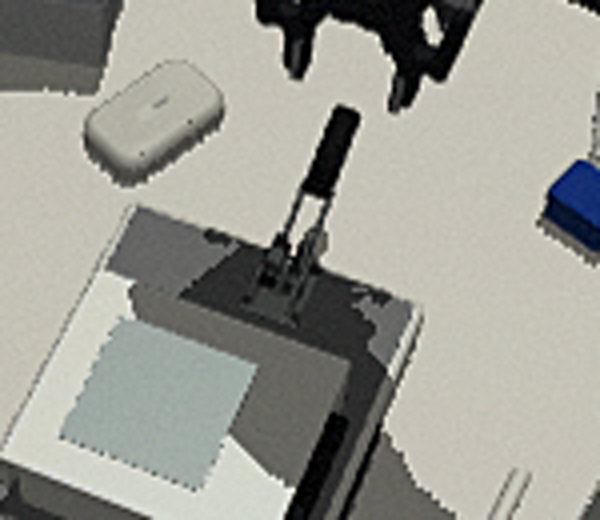

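The hood is shut, and the fingers at (297,75) and (400,105) straddle the handle grip at (330,150). I'll go down and take it with a light grip.

Emit:
jog_arm(
  delta_rot=[
    [0,0,0],
    [0,0,0],
    [0,0,0],
    [0,0,0],
    [0,0,0],
    [0,0,0],
    [0,0,0],
    [0,0,0],
    [0,0,0],
    [0,0,0],
    [0,0,0],
  ],
  slide=[
    [-0.02,0,0.25],
    [-0.02,0,0.5],
    [-0.02,0,0.7],
    [-0.02,0,0.79],
    [-0.02,0,0.79],
    [-0.02,0,0.79],
    [-0.02,0,0.79],
    [-0.02,0,0.79],
    [-0.02,0,0.79],
    [-0.02,0,0.79],
    [-0.02,0,0.79],
  ],
  hand=[0.4,0.4,0.4,0.4,-1,-1,-1,-1,-1,-1,-1],
  grip_force=25,
)

```text
time: 20.0
tool_pos: [0.5729, -0.1916, 0.0825]
tcp_rot: [[-0.166, 0.986, 0.007], [0.986, 0.166, 0.001], [-0.0, 0.008, -1.0]]
force: [10.6, 3.8, -0.3]
grip_width: 0.216
grip_force: 27.6
```

Run:
```python
from h import *
plan(RC,*[cg(t) for t in np.arange(0,1.4,.1)])
```

```text
at [ 0.5729 -0.1916  0.0825] t 20.0 F [10.6  3.8 -0.3] w 0.216 turn [ 0.014  0.    -0.001]
slide [ 0.016 -0.038  0.036]
slide [ 0.056 -0.038 -0.039]
slide [ 0.103 -0.037 -0.11 ]
slide [ 0.157 -0.037 -0.176]
slide [ 0.217 -0.037 -0.236]
slide [ 0.283 -0.036 -0.29 ]
slide [ 0.354 -0.036 -0.336]
slide [ 0.429 -0.036 -0.376]
slide [ 0.508 -0.035 -0.408]
slide [ 0.589 -0.035 -0.432]
slide [ 0.673 -0.035 -0.447]
slide [ 0.757 -0.035 -0.455]
slide [ 0.842 -0.035 -0.453]
slide [ 0.927 -0.035 -0.443]
```

Emit:
jog_arm(
  delta_rot=[
    [0,0,0],
    [0,0,0],
    [0,0,0],
    [0,0,0],
    [0,0,0],
    [0,0,0],
    [0,0,0],
    [0,0,0],
    [0,0,0],
    [0,0,0],
    [0,0,0],
    [0,0,0],
  ],
  slide=[
    [0,0.04,0],
    [0.02,0.04,-0.037],
    [0.04,0.04,-0.075],
    [0.063,0.04,-0.11],
    [0.087,0.04,-0.146],
    [0.114,0.04,-0.18],
    [0.141,0.04,-0.212],
    [0.171,0.04,-0.243],
    [0.201,0.04,-0.272],
    [0.234,0.04,-0.3],
    [0.267,0.04,-0.326],
    [0.267,0.04,-0.326],
  ],
  hand=[-1,-1,-1,-1,-1,-1,-1,-1,-1,-1,-1,-1],
)

```text
time: 21.2
tool_pos: [0.5687, -0.1646, 0.1136]
tcp_rot: [[-0.165, 0.986, 0.0], [0.986, 0.165, 0.001], [0.001, 0.0, -1.0]]
force: [-7.0, 0.7, -4.6]
grip_width: 0.222
grip_force: 27.4
```

Run:
```python
from h import *
plan(RC,*[cg(t) for t in (.5,.6,.7,.8,.9,1,1.1,1.2,1.3)]);print(observe()["torque"].round(2))
```

```text
at [ 0.5687 -0.1646  0.1136] t 21.2 F [-7.   0.7 -4.6] w 0.222 turn [ 0.    -0.001 -0.003]
slide [ 0.01  -0.042  0.021]
slide [ 0.081 -0.042 -0.026]
slide [ 0.156 -0.042 -0.065]
slide [ 0.235 -0.042 -0.097]
slide [ 0.317 -0.042 -0.121]
slide [ 0.4   -0.042 -0.136]
slide [ 0.485 -0.042 -0.143]
slide [ 0.57  -0.043 -0.142]
slide [ 0.654 -0.043 -0.132]
[-0.31  1.36  0.03]
```

Emit:
jog_arm(
  delta_rot=[
    [0,0,0],
    [0,0,0],
    [0,0,0],
    [0,0,0],
    [0,0,0],
    [0,0,0],
    [0,0,0],
    [0,0,0],
    [0,0,0],
    [0,0,0],
    [0,0,0],
    [0,0,0],
    [0,0,0],
  ],
  slide=[
    [0.035,-0.02,-0.025],
    [0.07,-0.02,-0.047],
    [0.108,-0.02,-0.067],
    [0.146,-0.02,-0.086],
    [0.185,-0.02,-0.103],
    [0.225,-0.02,-0.118],
    [0.266,-0.02,-0.131],
    [0.307,-0.02,-0.142],
    [0.35,-0.02,-0.151],
    [0.39,-0.02,-0.157],
    [0.43,-0.02,-0.161],
    [0.475,-0.02,-0.164],
    [0.475,-0.02,-0.164],
  ],
  hand=[-1,-1,-1,-1,-1,-1,-1,-1,-1,-1,-1,-1,-1],
)

```text
time: 22.5
tool_pos: [0.5607, -0.1181, 0.1308]
tcp_rot: [[-0.165, 0.986, 0.004], [0.986, 0.165, 0.0], [-0.0, 0.004, -1.0]]
force: [3.5, -0.5, 3.8]
grip_width: 0.221
grip_force: 25.0
```

Run:
```python
from h import *
plan(RC,*[cg(t) for t in (1.1,1.2,1.3,1.4)]);print(observe()["torque"].round(2))
s=observe();g=s["tool_pos"]-.019*s["tcp_rot"][:,2];print("grasp in heater",((g-HO)@HR*1000).round(1))
```

```text
at [ 0.5607 -0.1181  0.1308] t 22.5 F [ 3.5 -0.5  3.8] w 0.221 turn [ 0.008  0.    -0.003]
slide [ 0.013 -0.041  0.028]
slide [ 0.098 -0.041  0.03 ]
slide [ 0.182 -0.041  0.039]
slide [ 0.265 -0.041  0.057]
[-0.25 -0.67  0.11]
grasp in heater [  -6.  -158.2  149.8]
```

Emit:
jog_arm(
  delta_rot=[
    [0,0,0],
    [0,0,0],
    [0,0,0],
    [0,0,0],
    [0,0,0],
    [0,0,0],
  ],
  slide=[
    [0.04,0,0],
    [0.085,0,0],
    [0.13,0,0.005],
    [0.17,0,0.01],
    [0.2,0,0.015],
    [0.2,0,0.015],
  ],
  hand=[-1,-1,-1,-1,-1,-1],
  grip_force=45,
)

```text
time: 23.1
tool_pos: [0.5563, -0.0982, 0.1279]
tcp_rot: [[-0.165, 0.986, 0.001], [0.986, 0.165, 0.001], [0.001, 0.001, -1.0]]
force: [0.3, 0.5, -0.7]
grip_width: -0.005
grip_force: 0.0
```

```bash
cat > q.py <<'E'
from h import *
s=observe();plan(RC,cg(1.3));print(s["torque"].round(2))
g=s["tool_pos"]-.019*s["tcp_rot"][:,2];l=(g-HO)@HR*1000;print("grasp in heater",l.round(1),"theta",np.radians(65)-np.arctan2(-154-l[1],l[2]-62))
E
python3 q.py
```

```text
at [ 0.5563 -0.0982  0.1279] t 23.1 F [ 0.3  0.5 -0.7] w -0.005 turn [ 0.003 -0.002 -0.003]
slide [-0.022 -0.03   0.011]
[-0.04 -0.02 -0.03]
grasp in heater [  -7.  -137.9  146.9] theta 1.3222437243394662
```

The grip slipped off near the end. I'll rise and measure the handle.

Emit:
jog_arm(
  delta_rot=[
    [0,0,0],
    [0,0,0],
    [0,0,0],
    [0,0,0],
  ],
  slide=[
    [0,0,-0.2],
    [0,0,-0.6],
    [0,0,-1],
    [0,0,-1],
  ],
  hand=[-1,-1,-1,-1],
)

```text
time: 23.5
tool_pos: [0.5583, -0.0991, 0.2332]
tcp_rot: [[-0.165, 0.986, 0.009], [0.986, 0.165, -0.0], [-0.002, 0.009, -1.0]]
force: [0.7, 0.8, -0.0]
grip_width: -0.004
grip_force: 0.0
```

```bash
cat > m.py <<'E'
from h import *
for n in("scene","top"):
    c=camera(n);P=cloud(c).reshape(-1,3);C=c["color"].reshape(-1,3).sum(1);ok=np.isfinite(P[:,0]);P=P[ok];C=C[ok];L=(P-HO)@HR*1000
    m=(L[:,0]>-35)&(L[:,0]<20)&(L[:,1]<-95)&(L[:,1]>-270)&(L[:,2]>80)&(L[:,2]<185);G=L[m]
    for z in range(80,185,10):
        g=G[(G[:,2]>=z)&(G[:,2]<z+10)]
        if len(g)>1:print(n,z,len(g),g.mean(0).round(0),"y",g[:,1].min().round(0),g[:,1].max().round(0))
E
python3 m.py; python3 q.py
```

```text
scene 80 48 [  -5. -131.   84.] y -163.0 -99.0
scene 90 11 [  -7. -156.   95.] y -162.0 -152.0
scene 100 6 [  -6. -156.  105.] y -160.0 -154.0
scene 110 29 [  -7. -155.  115.] y -167.0 -149.0
scene 120 19 [  -8. -156.  124.] y -162.0 -151.0
scene 130 25 [  -6. -158.  135.] y -165.0 -154.0
scene 140 20 [  -7. -159.  145.] y -163.0 -156.0
scene 150 20 [  -7. -161.  155.] y -168.0 -157.0
scene 160 44 [  -6. -166.  167.] y -179.0 -158.0
scene 170 13 [  -7. -166.  171.] y -172.0 -159.0
top 80 43 [  -8. -129.   84.] y -157.0 -96.0
at [ 0.5569 -0.0989  0.2288] t 23.6 F [-0.  -0.  -0.4] w -0.003 turn [ 0.007 -0.    -0.004]
slide [-0.014 -0.038  1.019]
[0.03 0.02 0.04]
grasp in heater [  -6.6 -138.6  247.8] theta 1.2170466025598237
```

The handle stands about 8 to 10° short of upright (θ≈1.0). I'll push it over from the right with closed fingers.

Emit:
jog_arm(
  delta_rot=[
    [0,0,0],
    [0,0,0],
    [0,0,0],
    [0,0,0],
    [0,0,0],
    [0,0,0],
    [0,0,0],
  ],
  slide=[
    [-0.4,0,0],
    [-0.76,0,0],
    [-0.76,0,0],
    [-0.76,0,0.4],
    [-0.76,0,0.8],
    [-0.76,0,0.98],
    [-0.76,0,0.98],
  ],
  hand=[-1,-1,-1,-1,-1,-1,-1],
)

```text
time: 24.3
tool_pos: [0.5667, -0.1725, 0.1264]
tcp_rot: [[-0.165, 0.986, -0.004], [0.986, 0.165, 0.003], [0.004, -0.004, -1.0]]
force: [0.3, -0.4, 0.6]
grip_width: -0.001
grip_force: 0.0
```

```bash
python3 q.py; python3 m.py|grep scene
```

```text
at [ 0.5667 -0.1725  0.1264] t 24.3 F [ 0.3 -0.4  0.6] w -0.001 turn [-0.007 -0.007 -0.004]
slide [ 0.729 -0.01  -0.002]
[-0.04  0.01 -0.04]
grasp in heater [  -9.1 -213.   145.4] theta 0.5189797743397415
scene 80 39 [  -5. -132.   85.] y -161.0 -118.0
scene 90 12 [  -9. -155.   96.] y -163.0 -150.0
scene 100 6 [  -6. -156.  105.] y -160.0 -154.0
scene 110 28 [  -7. -155.  115.] y -167.0 -150.0
scene 120 19 [  -8. -155.  125.] y -159.0 -151.0
scene 130 42 [  -9. -180.  135.] y -220.0 -153.0
scene 140 51 [  -9. -184.  145.] y -216.0 -154.0
scene 150 48 [  -9. -184.  155.] y -210.0 -157.0
scene 160 62 [  -7. -180.  166.] y -215.0 -157.0
scene 170 88 [  -9. -196.  174.] y -221.0 -159.0
scene 180 55 [  -9. -208.  182.] y -225.0 -197.0
```

Emit:
jog_arm(
  delta_rot=[
    [0,0,0],
    [0,0,0],
    [0,0,0],
    [0,0,0],
    [0,0,0],
    [0,0,0],
    [0,0,0],
    [0,0,0],
    [0,0,0],
    [0,0,0],
  ],
  slide=[
    [0.1,0.01,0],
    [0.2,0.02,0],
    [0.25,0.02,0],
    [0.3,0.02,0],
    [0.35,0.02,0],
    [0.39,0.02,0],
    [0.43,0.02,0],
    [0.47,0.02,0],
    [0.5,0.02,0],
    [0.5,0.02,0],
  ],
  hand=[-1,-1,-1,-1,-1,-1,-1,-1,-1,-1],
)

```text
time: 25.4
tool_pos: [0.5628, -0.1234, 0.1301]
tcp_rot: [[-0.165, 0.986, 0.002], [0.986, 0.165, 0.001], [0.001, 0.002, -1.0]]
force: [0.3, -0.2, 0.3]
grip_width: 0.003
grip_force: 0.0
```

```bash
python3 q.py; python3 m.py|grep scene
```

```text
at [ 0.5628 -0.1234  0.1301] t 25.4 F [ 0.3 -0.2  0.3] w 0.003 turn [ 0.004 -0.002 -0.003]
slide [ 0.238 -0.053  0.033]
[ 0.01  0.01 -0.03]
grasp in heater [  -4.8 -163.8  149.1] theta 1.021926661186774
scene 80 38 [  -6. -127.   85.] y -150.0 -117.0
scene 90 5 [  -8. -144.   94.] y -147.0 -141.0
scene 100 7 [  -8. -138.  107.] y -144.0 -133.0
scene 110 24 [  -7. -139.  114.] y -148.0 -134.0
scene 120 14 [  -8. -135.  126.] y -143.0 -132.0
scene 130 14 [ -10. -137.  136.] y -156.0 -131.0
scene 140 24 [ -10. -143.  145.] y -167.0 -129.0
scene 150 34 [  -8. -144.  156.] y -167.0 -125.0
scene 160 64 [  -6. -141.  167.] y -166.0 -125.0
scene 170 63 [  -6. -151.  175.] y -172.0 -131.0
scene 180 42 [ -10. -158.  182.] y -175.0 -149.0
```

The handle has swung over, leaning about 10° left. I'll press firmly to the stop to confirm.

Emit:
jog_arm(
  delta_rot=[
    [0,0,0],
    [0,0,0],
    [0,0,0],
    [0,0,0],
  ],
  slide=[
    [0.03,0,0],
    [0.05,0,0],
    [0.07,0,0],
    [0.07,0,0],
  ],
  hand=[-1,-1,-1,-1],
)

```text
time: 25.9
tool_pos: [0.5624, -0.1215, 0.1302]
tcp_rot: [[-0.162, 0.987, 0.003], [0.987, 0.162, -0.008], [-0.008, 0.002, -1.0]]
force: [5.8, -35.1, -8.6]
grip_width: 0.003
grip_force: 17.0
```

```bash
python3 q.py
```

```text
at [ 0.5624 -0.1215  0.1302] t 25.9 F [  5.8 -35.1  -8.6] w 0.003 turn [ 0.003  0.016 -0.01 ]
slide [ 0.219 -0.052  0.032]
[-7.41 -1.1   0.09]
grasp in heater [  -4.9 -161.7  149.2] theta 1.0460552293519836
```

Hard stop at 35 N, so the handle is at its stop. Now I'll back off to the right, rise, and check.

Emit:
jog_arm(
  delta_rot=[
    [0,0,0],
    [0,0,0],
    [0,0,0],
    [0,0,0],
    [0,0,0],
    [0,0,0],
    [0,0,0],
    [0,0,0],
  ],
  slide=[
    [-0.15,0,0],
    [-0.4,0,0],
    [-0.6,0,0],
    [-0.6,0,-0.3],
    [-0.6,0,-0.7],
    [-0.6,0,-1],
    [-0.6,0,-1],
    [-0.6,0,-1],
  ],
  hand=[-1,-1,-1,-1,-1,-1,-1,-1],
)

```text
time: 26.7
tool_pos: [0.5717, -0.1764, 0.2302]
tcp_rot: [[-0.165, 0.986, 0.003], [0.986, 0.165, 0.001], [0.001, 0.003, -1.0]]
force: [-0.1, -0.1, -0.1]
grip_width: -0.003
grip_force: 0.0
```

```bash
python3 q.py; python3 m.py
python3 - <<'E'
from h import *
for n in("scene","top"):
    c=camera(n);P=cloud(c).reshape(-1,3);P=P[np.isfinite(P[:,0])];L=(P-HO)@HR*1000
    M=L[(L[:,0]>-75)&(L[:,0]<70)&(abs(L[:,1])<65)&(L[:,2]>85)&(L[:,2]<120)]
    print(n,"hood",len(M),np.linalg.lstsq(np.c_[M[:,:2],np.ones(len(M))],M[:,2],rcond=None)[0].round(3))
E
```

```text
at [ 0.5717 -0.1764  0.2302] t 26.7 F [-0.1 -0.1 -0.1] w -0.003 turn [ 0.006 -0.001 -0.004]
slide [ 0.774 -0.056  1.034]
[ 0.02  0.06 -0.  ]
grasp in heater [  -4.9 -217.5  249.2] theta 0.8073707749849013
scene 80 40 [  -6. -126.   84.] y -150.0 -118.0
scene 90 8 [  -3. -138.   94.] y -149.0 -118.0
scene 100 7 [ -12. -139.  105.] y -146.0 -134.0
scene 110 24 [  -7. -138.  115.] y -147.0 -134.0
scene 120 11 [  -9. -136.  126.] y -143.0 -133.0
scene 130 13 [  -8. -133.  135.] y -141.0 -130.0
scene 140 13 [  -8. -132.  144.] y -139.0 -128.0
scene 150 18 [  -9. -130.  155.] y -138.0 -126.0
scene 160 35 [  -7. -131.  167.] y -144.0 -124.0
scene 170 15 [  -5. -136.  171.] y -140.0 -130.0
top 80 32 [  -9. -128.   84.] y -156.0 -121.0
top 90 6 [ -15. -141.   92.] y -153.0 -122.0
top 100 2 [ -19. -152.  106.] y -153.0 -150.0
top 110 14 [ -16. -144.  116.] y -155.0 -135.0
top 120 2 [ -15. -152.  125.] y -153.0 -151.0
top 130 7 [ -16. -141.  133.] y -149.0 -134.0
top 140 6 [ -16. -140.  147.] y -150.0 -131.0
top 150 5 [ -16. -140.  155.] y -147.0 -133.0
top 160 32 [  -9. -136.  168.] y -147.0 -129.0
top 170 21 [  -9. -139.  171.] y -145.0 -132.0
scene hood 2749 [ 1.30000e-02 -1.00000e-03  1.02015e+02]
top hood 2611 [ 1.10000e-02 -2.00000e-03  1.02592e+02]
```

```bash
python3 -c "
from rig import *
print(sign_off())"
```

```text
the job is handed in; nothing more can be done
None
```

The rack sits level on the bed between the locators, the hood is shut, and the clamp's handle is locked at its stop. I handed the job in at about 27 s of robot time; no verdict came back.

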